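# Put the potting kit back in its places

## Robot

A 6-joint arm with a two-finger parallel gripper is mounted at the origin on the work surface. World frame = base frame: x ahead of the robot, y to its left, z up, the work surface at z = 0. Lengths are in m, angles in rad, forces in N, time in s.
With the tool pointing down it reaches from about 0.275 to 0.85 m from the base axis. Payload 5.2 kg.
Tool frame: the origin (TCP) lies on the centre line of the jaws, within the pads' length; the fingertips stand 22 mm ahead of it and the grasp point (between the pads) lies 3 mm ahead of it; z points along the fingers, y is the direction in which the jaws open and shut (so a half turn about z gives the same grasp; the last joint's range is limited). The gripper opens to 85 mm and grips with 20 to 120 N. Pads are 22 mm wide; open, the fingers measure 114 mm over their backs; the gripper's body (76 mm by 85 mm) begins 54 mm behind the grasp point. The pads swing forward as they close: fully open they stand 13 mm farther back than shut.
Start: joints at [1.043, 0.259, 1.535, -0, 1.348, -0.203], TCP at [0.175, 0.521, 0.253] pointing down, gripper open.
Joint ranges: [-3.14, 3.14], [-0.91, 2.08], [0.19, 2.58], [-1.22, 4.36], [0.22, 2.71], [-3.12, 3.12]. Speed limits (rad/s): [2.57, 2.57, 3.14, 3.14, 3.14, 3.14].

## Interface

Orientations are given as a unit quaternion [w, x, y, z].
In Python, from station import sense, vision, close_job gives the robot as it stands. The module is installed in compiled form; this text tells all that it offers.
- The arm moves only by the tool carry_out, never from a script. Its argument "series" is a list of rows, each an object with "xyz": the shift along the world's x, y, z in m, a list of three; "turn": the turn about the world's z in rad. A call has 1 to 8 rows; each row shifts and turns the commanded pose from where the row before left it; what a row does not reach is not made up. A row lasts 1/8 s, in which the tool goes at most 62.5 mm and 10.7 degrees, less where a joint would pass 70% of its speed; a pose out of reach is approached as far as the arm can. A call is refused whole if a number of a shift passes 0.0625 or a number of a turn 0.188, either way. A call with a gripper value outside its range is refused whole. "grip" is the gripper command: -1 is fully open, 1 is shut, values between are in proportion, set as the call begins (left out, the last holds). The fingers move at their own pace and stop on an object; the grip force is fixed at half the most. Time passes only in rows, so rows that do not move let the fingers close. It gives the time, the measured TCP pose, the force and the opening at its end, in the units of the state.
- sense(): the state, without advancing time (a new reading comes with each control period).
- vision.grab_frame(name): name is "scene" or "top" or "wrist"; returns a dict with "frame" (384x512x3 uint8, red, green, blue), "depth" (384x512 float32, m along the optical axis (not along the pixel's ray), 0 where there is no reading), "vfov" (degrees; the focal length in pixels is half the picture's height over the tangent of half this angle, whatever the lens; pixels are square), "cx", "cy" (the principal point, pixels), "origin" and "attitude" of the camera in the world. Camera axes: x right, y down, z forward; pixel columns grow to the right and rows downward; lengths in m; the calibration is good to about 2 mm. The wrist camera is an equidistant fisheye: a pixel r from the principal point sees the ray r / f radians off the axis. A picture is of the moment at which its call begins.
- close_job(): hands the job in, once; it reports no verdict.
The state is a dict: "clock": time; "q": joint angles; "joint_vel": joint speeds; "tau": joint torques, N m; "eef_pos": TCP position; "ee_rot": TCP orientation; "wrist_force": force on the tool from outside, world axes, zero at the start; "moment": the same for the moment, N m; "width": finger opening in m.
Only numpy, scipy, OpenCV 4.12 (cv2) and the standard library are available. Lean on these libraries where they do the work, as an engineer would, in place of code of your own. Each camera call takes 0.05 s, during which the arm holds its last target. There are 200 camera calls.

## Task

Put the potting kit away: stand each terracotta pot upright in the saucer of its own size, drop the two grey spacer rings flat into the metal tube with the thick one at the bottom and the thin one on top of it, and lay the red trowel on its wooden board so that it matches the drawn outline, handle between the two wooden rails. Leave the steel misting bottle standing where it is.

Things in the scene. Friction and masses are not known exactly. Their poses are not given: they have to be found in the camera images.
- pot_large: Larger empty terracotta plant pot, loose, 62 high, open at the top. Foot diameter 46, tapering outward to 54 at 44 up; rim band of outer diameter 62 with upright sides from 46 up to 62; wall 4. Origin: centre of the underside, z up. (mm)
- pot_small: Smaller empty terracotta plant pot, loose, 46 high, open at the top. Foot diameter 32, tapering outward to 38 at 32 up; rim band of outer diameter 46 with upright sides from 34 up to 46; wall 3.5. Origin: centre of the underside, z up. (mm)
- ring_thick: Thick grey plastic spacer ring, loose, lying flat: outer diameter 50, 20 thick, narrow hole of diameter 16. Origin: centre of the underside, z up. (mm)
- ring_thin: Thin grey plastic spacer ring, loose, lying flat: outer diameter 50, 14 thick, wide hole of diameter 30. Origin: centre of the underside, z up. (mm)
- trowel: Red plastic trowel, loose, face up, 200 long along x. Straight handle 24 wide, 22 high, x=-65..45; narrow neck; flat blade 60 wide from x=60, pointed at x=135, side edges 12 high. Origin: underside of the handle, near the balance point, a good place to grip it across (along y). x points to the blade tip, z up. (mm)
- saucer_large: Larger terracotta saucer, fixed: outer diameter 74 at the foot and 80 at the rim, 13 high, wall 3; its inner floor is 4 above the origin and about 69 across. Origin: centre of the underside. (mm)
- saucer_small: Smaller terracotta saucer, fixed: outer diameter 56 at the foot and 60 at the rim, 10 high, wall 3; its inner floor is 4 above the origin and about 51 across. Origin: centre of the underside. (mm)
- tube: Upright bare metal tube, fixed, open at the top, for the spacer rings: outer diameter 61, inner diameter 55, rim 49 above the origin, inner floor 4 above the origin (45 deep). Origin: centre of the underside. (mm)
- trowel_board: Fixed pale board 235x90x6, x=-85..150, with the dark trowel outline on top. The trowel belongs with its origin 6 above the board's origin and its x axis along the board's (blade to +x). Two rails 10 high on the board, x=-81..-35, inner faces at y=+-22: the rear of the handle goes between them, the blade is too wide. Origin: underside, below the place of the trowel's origin. (mm)
- mister: Stainless misting bottle with a black spray head, loose, standing upright, 56 in diameter and 136 high; the head reaches 32 to one side. Not to be moved. Origin: centre of the underside. (mm)
Not all that is in view belongs to the job. What is shaped like the saucer_large but green or yellow is not meant.

How it is judged:
At the end, for the whole second after the job is handed in: Each pot upright on its saucer's floor (centres within 13 mm large, 12 mm small); thick ring flat on the tube's floor, thin ring flat on it; trowel flat on its board, within 14 mm and 0.2 rad of the outline, handle between the rails; all at rest (horizontal distance between pot_large and saucer_large below 0.013 m and z of pot_large in the frame of saucer_large between 0.002 and 0.007 m and angle between each of pot_large, pot_small's own z axis and vertical below 0.05 rad and linear speed of each of pot_large, pot_small, ring_thick, ring_thin, trowel below 0.02 m/s and horizontal distance between pot_small and saucer_small below 0.012 m and z of pot_small in the frame of saucer_small between 0.002 and 0.007 m and horizontal distance between each of ring_thick, ring_thin and tube below 0.005 m and z of ring_thick in the frame of tube between 0.002 and 0.007 m and angle between each of ring_thick, ring_thin's own z axis and vertical below 0.08 rad and z of ring_thin in the frame of tube between 0.021 and 0.028 m and horizontal distance between trowel and trowel_board below 0.014 m and z of trowel in the frame of trowel_board between 0.003 and 0.009 m and angle between trowel's own z axis and vertical below 0.04 rad and angle between the x axis of trowel and the x axis of trowel_board, either way round below 0.2 rad); the robot touches nothing.
It fails at once if the misting bottle is shifted by more than 30 mm or tipped by more than 0.4 rad (distance of mister from where it was at the start of the episode above 0.03 m or angle between mister's own z axis and vertical above 0.4 rad).
It also fails if it takes over 136 s, if anything falls off the work surface, if the arm or the gripper's body presses on something with over 40 N, if the wrist force passes 120 N, or if a joint passes its speed limit or range.

## Working session

There is one attempt and no reset: what is moved stays moved. The work goes in short steps, Python scripts to look and compute and a tool call to move; the robot and the scene stay as the last step left them, time stands still between calls to the robot, and variables do not carry over. Pictures are saved under pics/ and viewed, about 12 in all and at most 16, crops included, and the job is handed in when it is done.

Besides the shell and the picture viewer there is one more tool, called after "Request:" as name(argument=value, ...), one argument or row to a line, values as JSON. carry_out: Moves the arm, as the interface text tells. Its arguments: {"type":"object","properties":{"series":{"type":"array"},"grip":{"type":"number"}},"required":["series"]}

```bash
mkdir -p pics; cat > h.py <<'E'
import numpy as np, cv2
from station import sense, vision
from scipy.spatial.transform import Rotation as R
def grab(n,save=True):
    d=vision.grab_frame(n); np.savez(f'{n}.npz',**d)
    return d
def rot(a):
    a=np.array(a,float)
    return a if a.shape==(3,3) else R.from_quat([a[1],a[2],a[3],a[0]]).as_matrix()
def cloud(d):
    h,w=d['depth'].shape; f=h/2/np.tan(np.radians(d['vfov'])/2)
    u,v=np.meshgrid(np.arange(w),np.arange(h)); z=d['depth']
    p=np.stack([(u-d['cx'])/f*z,(v-d['cy'])/f*z,z],-1)
    P=p@rot(d['attitude']).T+np.array(d['origin']); P[z==0]=np.nan
    return P
E
python3 - <<'E'
from h import *
s=sense(); print(s)
for n in('top','scene'):
    d=grab(n); print(n,d['vfov'],d['cx'],d['cy'],d['origin'],d['attitude'])
    im=cv2.resize(d['frame'][:,:,::-1],(800,600),interpolation=cv2.INTER_CUBIC); cv2.imwrite(f'pics/{n}0.png',im)
E
```

```text
{'clock': 0.0, 'q': array([ 1.04319365e+00,  2.59346187e-01,  1.53611129e+00,  9.91053693e-07,
        1.34802931e+00, -2.02796580e-01]), 'joint_vel': array([ 0.00217946, -0.00055259,  0.00185692,  0.00094427, -0.00044993,
       -0.00171075]), 'tau': array([ 8.94485383e-04, -4.46011198e+01, -2.90579742e+01, -2.44604753e-04,
        1.14154091e-02,  4.57640351e-05]), 'eef_pos': array([0.17523214, 0.52080002, 0.25246164]), 'ee_rot': array([-3.38683157e-04,  1.61690134e-01,  9.86841124e-01, -8.84438631e-04]), 'wrist_force': array([-0.07482837,  0.04211899,  0.05059588]), 'moment': array([ 0.10442468, -0.01856012, -0.03876195]), 'width': 0.08526464010323877}
top 43.7539037314225 254.70113553195293 176.48804659540957 [ 0.4255682  -0.07843658  1.348228  ] [-0.04169262  0.71443143 -0.69727649  0.04068116]
scene 54.09466634764927 254.29973185608466 188.18787360628565 [ 1.08110388 -0.52824456  0.81481458] [-0.30999516  0.86275512  0.37509715 -0.1373271 ]
```

View pics/top0.png

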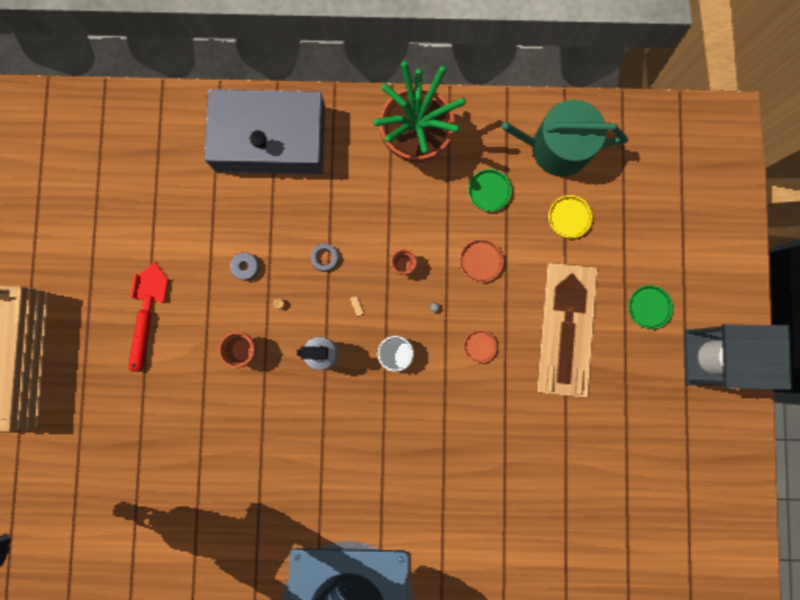

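View pics/scene0.png

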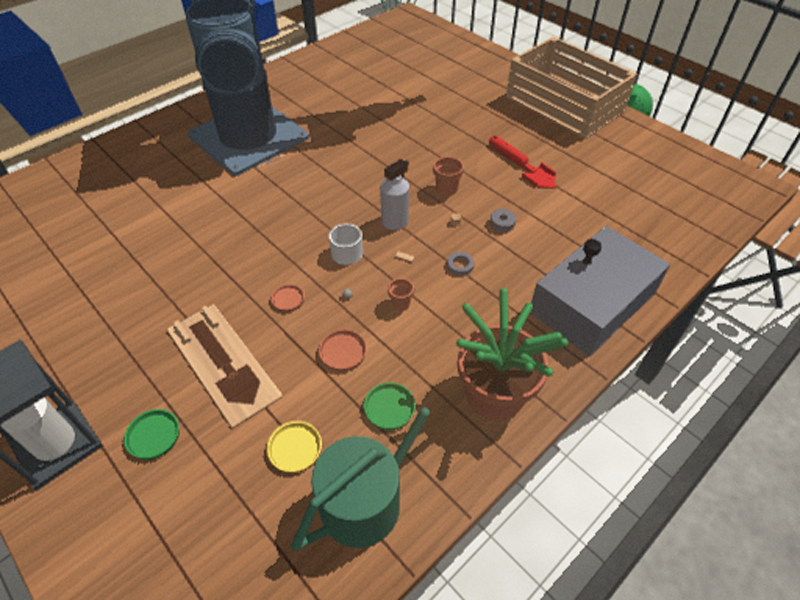

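The top view (800x600) shows: pot_large (237,350), thick ring (244,266), thin ring (325,257), pot_small (404,262), mister (318,352), tube (396,353), terracotta saucers at (482,261) large and (481,347) small, trowel (147,318) and board (567,330). The scene view agrees.

```bash
python3 - <<'E'
from h import *
for n in('top','scene'):
    d=dict(np.load(n+'.npz')); P=cloud(d)
    if n=='top':
        C={}
        for k,(u,v) in dict(pot_large=(237,350),ring_thick=(244,266),ring_thin=(325,257),pot_small=(404,262),mister=(318,352),tube=(396,353),sauc_l=(482,261),sauc_s=(481,347)).items():
            u0,v0=int(u*.64),int(v*.64); W=P[v0-20:v0+21,u0-20:u0+21].reshape(-1,3)
            # approx centre
            gw=np.nanmedian(P[v0-5:v0+6,u0-5:u0+6].reshape(-1,3),0); C[k]=gw
    Q=P.reshape(-1,3); print(n,'table z',np.nanmedian(Q[(abs(Q[:,0]-.5)<.2)&(abs(Q[:,1])<.4),2]))
    for k,g in C.items():
        S=Q[(np.hypot(*(Q[:,:2]-g[:2]).T)<.055)&(Q[:,2]>.005)]
        zt=np.percentile(S[:,2],97); T=S[S[:,2]>zt-.006].astype(np.float32)
        (c,r)=cv2.minEnclosingCircle(T[:,:2].copy()); print(k,'top z %.3f'%zt,'c',np.round(c,4),'r %.4f'%r,len(T))
    if n=='top':
        hsv=cv2.cvtColor(d['frame'],cv2.COLOR_RGB2HSV); X=(P[...,1]>.25)
        f=d['frame'].astype(int); m=(f[...,0]>130)&(f[...,1]<60)&(np.arange(512)[None]<130)
        T=P[m]; T=T[np.isfinite(T[:,0])]
        t=T[:,:2].astype(np.float32); mu=t.mean(0); print('trowel',mu,np.linalg.svd(t-mu,full_matrices=False)[2][0],cv2.minAreaRect(t),T[:,2].max())
        u=slice(335,390);v=slice(160,262); B=P[v,u].reshape(-1,3); B=B[B[:,2]>.003].astype(np.float32)
        print('board',cv2.minAreaRect(B[:,:2].copy()),np.median(B[:,2]))
        for q in [(152,265),(151,297),(141,310),(136,369)]+[(572,273),(557,384),(572,322)]: print(q,P[int(q[1]*.64),int(q[0]*.64)].round(4))
E
```

```text
top table z -0.0006986730842203359
pot_large top z 0.064 c [0.4433 0.2004] r 0.0311 83
ring_thick top z 0.023 c [0.5935 0.2041] r 0.0245 142
ring_thin top z 0.016 c [0.6138 0.0606] r 0.0249 115
pot_small top z 0.048 c [ 0.6046 -0.0817] r 0.0231 55
mister top z 0.137 c [0.4412 0.06  ] r 0.0231 124
tube top z 0.053 c [ 0.4431 -0.0714] r 0.0302 51
sauc_l top z 0.017 c [ 0.6144 -0.2227] r 0.0397 72
sauc_s top z 0.012 c [ 0.4653 -0.2313] r 0.0392 92
trowel [0.5167024  0.37647274] [-0.99402547  0.10914858] ((0.49933484196662903, 0.37684300541877747), (0.05907931178808212, 0.19634146988391876), 86.26073455810547) 0.026845653252891344
board ((0.49643149971961975, -0.37860003113746643), (0.28404730558395386, 0.15300250053405762), 0.29781562089920044) 0.00577208
(152, 265) [ 5.940e-01  3.744e-01 -2.000e-04]
(151, 297) [0.5334 0.3709 0.0074]
(141, 310) [ 0.5113  0.3909 -0.0056]
(136, 369) [0.4047 0.3838 0.0192]
(572, 273) [ 0.5974 -0.389   0.0061]
(557, 384) [ 0.3978 -0.3614  0.0027]
(572, 322) [ 0.5072 -0.3899  0.0013]
scene table z -0.00033780084858880954
pot_large top z 0.062 c [0.4433 0.1997] r 0.0325 86
ring_thick top z 0.022 c [0.5936 0.2021] r 0.0258 134
ring_thin top z 0.015 c [0.6145 0.0597] r 0.0258 120
pot_small top z 0.046 c [ 0.6054 -0.0826] r 0.0238 75
mister top z 0.135 c [0.4401 0.0607] r 0.0255 88
tube top z 0.049 c [ 0.4443 -0.073 ] r 0.0315 95
sauc_l top z 0.014 c [ 0.6144 -0.2234] r 0.0403 134
sauc_s top z 0.011 c [ 0.4595 -0.2237] r 0.0313 106
```

```bash
python3 - <<'E'
from h import *
d=dict(np.load('top.npz')); P=cloud(d); im=d['frame'][:,:,::-1]
a=cv2.resize(im[160:245,70:125],None,fx=7,fy=7,interpolation=cv2.INTER_CUBIC)
b=cv2.resize(im[165:260,338:388],None,fx=6.26,fy=6.26,interpolation=cv2.INTER_CUBIC)
h=595; o=np.zeros((h,720,3),np.uint8); o[:,:385]=a[:h]; o[:b.shape[0],395:395+b.shape[1]]=b[:h]; cv2.imwrite('pics/crop1.png',o)
f=d['frame'].astype(int); m=((f[...,0]>90)&(f[...,1]<f[...,0]*.3)); m[:,130:]=0; m[:165]=0; m[242:]=0; m[:,:70]=0
T=P[m]; T=T[np.isfinite(T[:,0])&(T[:,2]>.003)]; t=T[:,:2].astype(np.float32)
print(len(t),t.min(0),t.max(0))
# slices along x
for x in np.arange(.4,.61,.02):
    s=T[abs(T[:,0]-x)<.01]
    if len(s): print('%.2f ymid %.4f w %.3f z %.3f'%(x,(s[:,1].min()+s[:,1].max())/2,np.ptp(s[:,1]),np.median(s[:,2])))
# dark outline on board
g=f.sum(-1); mb=(g<200)&(f[...,0]>f[...,2]); mb[:168]=0; mb[260:]=0; mb[:,:340]=0; mb[:,386:]=0
n,l,st,_=cv2.connectedComponentsWithStats(mb.astype(np.uint8)); k=1+st[1:,4].argmax(); T=P[l==k]
for x in np.arange(.36,.62,.02):
    s=T[abs(T[:,0]-x)<.01]
    if len(s): print('B %.2f ymid %.4f w %.3f'%(x,(s[:,1].min()+s[:,1].max())/2,np.ptp(s[:,1])))
print(np.nanmin(T,0),np.nanmax(T,0))
E
```

```text
540 [0.40183297 0.34297192] [0.59647    0.40479612]
0.40 ymid 0.3885 w 0.019 z 0.018
0.42 ymid 0.3865 w 0.022 z 0.019
0.44 ymid 0.3849 w 0.020 z 0.020
0.46 ymid 0.3825 w 0.023 z 0.019
0.48 ymid 0.3816 w 0.022 z 0.019
0.50 ymid 0.3784 w 0.020 z 0.019
0.52 ymid 0.3643 w 0.035 z 0.008
0.54 ymid 0.3748 w 0.060 z 0.006
0.56 ymid 0.3726 w 0.059 z 0.006
0.58 ymid 0.3754 w 0.047 z 0.004
0.60 ymid 0.3696 w 0.010 z 0.004
B 0.40 ymid -0.3737 w 0.021
B 0.42 ymid -0.3758 w 0.022
B 0.44 ymid -0.3762 w 0.021
B 0.46 ymid -0.3785 w 0.020
B 0.48 ymid -0.3790 w 0.021
B 0.50 ymid -0.3820 w 0.021
B 0.52 ymid -0.3935 w 0.032
B 0.54 ymid -0.3849 w 0.054
B 0.56 ymid -0.3864 w 0.052
B 0.58 ymid -0.3847 w 0.042
B 0.60 ymid -0.3886 w 0.002
[ 0.40085373 -0.41254591 -0.00267686] [ 0.5922846  -0.35795253  0.01347221]
```

View pics/crop1.png

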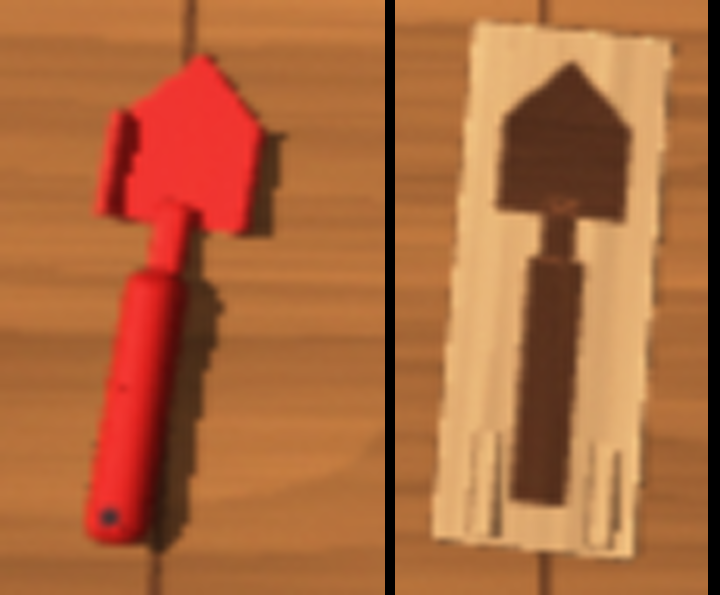

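Crop: trowel tip (200,55), handle end (115,540); outline tip (572,62), rear (538,505). Both have the blade to +x, with yaw about -0.10 (trowel) and -0.077 (board). I'll start with the trowel.

Request:
carry_out(
  series=[
    {"xyz":[0.036,-0.0174,0],"turn":0.114},
    {"xyz":[0.036,-0.0174,0],"turn":0.113},
    {"xyz":[0.036,-0.0174,-0.01],"turn":0},
    {"xyz":[0.036,-0.0174,-0.02],"turn":0},
    {"xyz":[0.036,-0.0174,-0.02],"turn":0},
    {"xyz":[0.036,-0.0174,-0.02],"turn":0},
    {"xyz":[0.036,-0.0174,-0.02],"turn":0},
    {"xyz":[0.038,-0.0172,-0.02],"turn":0},
  ],
  grip=-1,
)

```text
clock: 1.1
eef_pos: [0.4663, 0.3815, 0.1422]
ee_rot: [-0.0, 0.049, 0.999, -0.0]
wrist_force: [0.9, -0.5, -0.2]
width: 0.0857
```

Request:
carry_out(
  series=[
    {"xyz":[0,0,-0.03],"turn":0},
    {"xyz":[0,0,-0.03],"turn":0},
    {"xyz":[0,0,0],"turn":0},
  ],
)

```text
clock: 1.48
eef_pos: [0.4636, 0.3809, 0.0805]
ee_rot: [-0.003, 0.049, 0.999, -0.002]
wrist_force: [-0.6, -0.2, 0.4]
width: 0.0857
```

Request:
carry_out(
  series=[
    {"xyz":[0,0,-0.025],"turn":0},
    {"xyz":[0,0,-0.018],"turn":0},
    {"xyz":[0,0.001,-0.011],"turn":0},
    {"xyz":[0,0,0],"turn":0},
  ],
)

```text
clock: 1.98
eef_pos: [0.4651, 0.3832, 0.0288]
ee_rot: [-0.001, 0.049, 0.999, -0.0]
wrist_force: [-0.0, -0.1, 0.8]
width: 0.0854
```

Request:
carry_out(
  series=[
    {"xyz":[0,0,0],"turn":0},
    {"xyz":[0,0,0],"turn":0},
    {"xyz":[0,0,0],"turn":0},
    {"xyz":[0,0,0],"turn":0},
    {"xyz":[0,0,0],"turn":0},
    {"xyz":[0,0,0],"turn":0},
    {"xyz":[0,0,0],"turn":0},
    {"xyz":[0,0,0],"turn":0},
  ],
  grip=1,
)

```text
clock: 2.98
eef_pos: [0.4659, 0.3835, 0.03]
ee_rot: [0.001, 0.049, 0.999, 0.0]
wrist_force: [-0.8, -0.3, 6.2]
width: 0.0226
```

Request:
carry_out(
  series=[
    {"xyz":[0,0,0.015],"turn":0},
    {"xyz":[0,0,0.03],"turn":0},
    {"xyz":[0,0,0.045],"turn":0},
    {"xyz":[0,-0.01,0.045],"turn":0},
    {"xyz":[0,-0.03,0.04],"turn":0},
    {"xyz":[0,-0.04,0.025],"turn":0},
    {"xyz":[0,-0.045,0],"turn":0.02},
    {"xyz":[0,-0.045,0],"turn":0},
  ],
)

```text
clock: 3.98
eef_pos: [0.4652, 0.212, 0.2304]
ee_rot: [0.001, 0.038, 0.999, 0.0]
wrist_force: [0.4, -0.2, -1.3]
width: 0.0224
```

Request:
carry_out(
  series=[
    {"xyz":[0,-0.05,0],"turn":0},
    {"xyz":[0,-0.05,0],"turn":0},
    {"xyz":[0,-0.05,0],"turn":0},
    {"xyz":[0,-0.05,0],"turn":0},
    {"xyz":[0,-0.05,0],"turn":0},
    {"xyz":[0,-0.05,0],"turn":0},
    {"xyz":[0,-0.05,0],"turn":0},
    {"xyz":[0,-0.05,0],"turn":0},
  ],
)

```text
clock: 4.97
eef_pos: [0.465, -0.1882, 0.2299]
ee_rot: [0.0, 0.039, 0.999, -0.0]
wrist_force: [0.5, -0.4, -0.6]
width: 0.0223
```

Request:
carry_out(
  series=[
    {"xyz":[0,-0.05,0],"turn":0},
    {"xyz":[0,-0.05,0],"turn":0},
    {"xyz":[-0.003,-0.05,-0.02],"turn":0},
    {"xyz":[0,-0.03,-0.03],"turn":0},
    {"xyz":[0,-0.01,-0.03],"turn":0},
    {"xyz":[0,0,-0.03],"turn":0},
    {"xyz":[0,0,0],"turn":0},
    {"xyz":[0,0,0],"turn":0},
  ],
)

```text
clock: 5.98
eef_pos: [0.463, -0.377, 0.1207]
ee_rot: [0.0, 0.039, 0.999, -0.001]
wrist_force: [-0.7, -0.9, -0.5]
width: 0.0225
```

```bash
python3 - <<'E'
from h import *
d=grab('scene'); im=cv2.resize(d['frame'][150:300,40:240,::-1],None,fx=3,fy=3,interpolation=cv2.INTER_CUBIC); 
w=grab('wrist'); print(w['vfov'],w['cx'],w['cy'],w['origin'],w['attitude'])
o=np.zeros((834,600,3),np.uint8); o[:450]=im; o[450:]=cv2.resize(w['frame'][:,:,::-1],(512,384))[:,:512].copy() if 0 else cv2.copyMakeBorder(w['frame'][:,:,::-1],0,0,44,44,0)
cv2.imwrite('pics/p3.png',cv2.resize(o,(431,600)))
cv2.imwrite('pics/p3.png',np.hstack([cv2.resize(im,(400,300)),cv2.resize(w['frame'][:,:,::-1],(400,300))]))
E
```

```text
65.70646984690485 257.6043918017467 191.9532430842823 [ 0.38797525 -0.36919033  0.2415869 ] [0.11187513 0.725652   0.67106775 0.10286499]
```

View pics/p3.png

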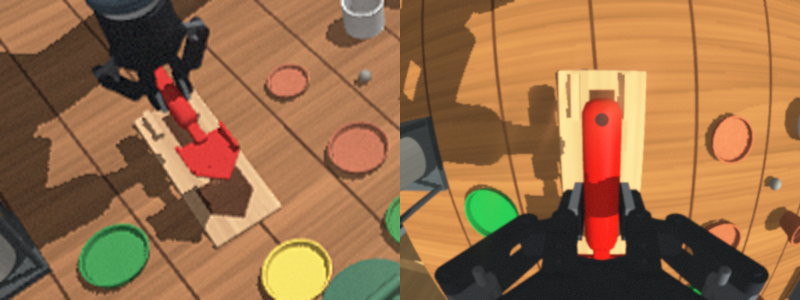

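Trowel is held level and lined up above its outline. Lowering and releasing.

Request:
carry_out(
  series=[
    {"xyz":[-0.001,-0.001,-0.03],"turn":0},
    {"xyz":[0,0,-0.025],"turn":0},
    {"xyz":[0,0,-0.015],"turn":0},
    {"xyz":[0,0,-0.01],"turn":0},
    {"xyz":[0,0,-0.005],"turn":0},
    {"xyz":[0,0,0],"turn":0},
    {"xyz":[0,0,0],"turn":0},
  ],
)

```text
clock: 6.95
eef_pos: [0.4618, -0.3779, 0.036]
ee_rot: [0.0, 0.039, 0.999, -0.0]
wrist_force: [-2.2, 2.4, 6.6]
width: 0.0227
```

Request:
carry_out(
  series=[
    {"xyz":[0,0,0],"turn":0},
    {"xyz":[0,0,0],"turn":0},
    {"xyz":[0,0,0],"turn":0},
    {"xyz":[0,0,0],"turn":0},
    {"xyz":[0,0,0.03],"turn":0},
    {"xyz":[0,0,0.05],"turn":0},
    {"xyz":[0,0,0.05],"turn":0},
    {"xyz":[0,0,0.05],"turn":0},
  ],
  grip=-0.2,
)

```text
clock: 7.95
eef_pos: [0.4614, -0.3776, 0.2158]
ee_rot: [-0.0, 0.039, 0.999, 0.0]
wrist_force: [-0.1, -0.2, -0.6]
width: 0.051
```

Request:
carry_out(
  series=[
    {"xyz":[0.018,0.037,-0.01],"turn":0},
    {"xyz":[0.018,0.037,-0.01],"turn":0},
    {"xyz":[0.018,0.037,-0.01],"turn":0},
    {"xyz":[0.018,0.037,-0.01],"turn":0},
    {"xyz":[0.018,0.037,-0.01],"turn":0},
    {"xyz":[0.018,0.037,-0.01],"turn":0},
    {"xyz":[0.018,0.037,-0.01],"turn":0},
    {"xyz":[0.0176,0.0366,-0.01],"turn":0.04},
  ],
  grip=-1,
)

```text
clock: 8.95
eef_pos: [0.6056, -0.0809, 0.1339]
ee_rot: [0.0, 0.018, 1.0, -0.0]
wrist_force: [0.2, -0.2, 0.1]
width: 0.0857
```

Request:
carry_out(
  series=[
    {"xyz":[0,0,-0.03],"turn":0},
    {"xyz":[0,0,0],"turn":0},
  ],
)

```text
clock: 9.2
eef_pos: [0.6033, -0.081, 0.1019]
ee_rot: [-0.003, 0.018, 1.0, 0.001]
wrist_force: [-0.0, 0.0, 0.6]
width: 0.0852
```

```bash
python3 - <<'E'
from h import *
w=grab('wrist'); t=grab('top')
print(w['origin'],w['attitude'],w['vfov'])
cv2.imwrite('pics/p4.png',np.hstack([cv2.resize(t['frame'][165:265,300:400,::-1],(400,400),interpolation=cv2.INTER_CUBIC),cv2.resize(w['frame'][:,:,::-1],(400,400*3//4)) if 0 else cv2.copyMakeBorder(cv2.resize(w['frame'][:,:,::-1],(400,300)),0,100,0,0,0)]))
E
```

```text
[ 0.52874443 -0.07644633  0.22292011] [0.10601836 0.71240408 0.6859035  0.10381199] 65.70646984690485
```

View pics/p4.png

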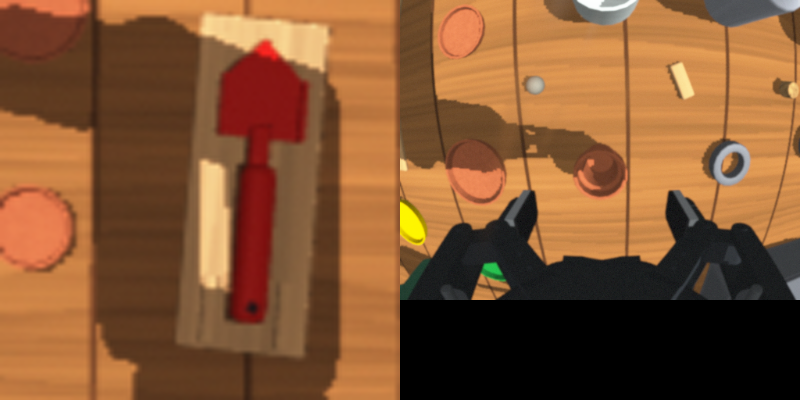

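The trowel covers its outline, and the small pot at (600,170) is centred between the fingers.

Request:
carry_out(
  series=[
    {"xyz":[0,0,-0.03],"turn":0},
    {"xyz":[0,-0.001,-0.02],"turn":0},
    {"xyz":[0,0,-0.009],"turn":0},
    {"xyz":[0,0,0],"turn":0},
  ],
)

```text
clock: 9.8
eef_pos: [0.6053, -0.0837, 0.0458]
ee_rot: [0.0, 0.019, 1.0, -0.0]
wrist_force: [-0.8, 0.8, 0.1]
width: 0.0854
```

Request:
carry_out(
  series=[
    {"xyz":[0,0,0],"turn":0},
    {"xyz":[0,0,0],"turn":0},
    {"xyz":[0,0,0],"turn":0},
    {"xyz":[0,0,0],"turn":0},
    {"xyz":[0,0,0],"turn":0},
    {"xyz":[0,0,0],"turn":0},
  ],
  grip=1,
)

```text
clock: 10.55
eef_pos: [0.6059, -0.0832, 0.0468]
ee_rot: [0.001, 0.019, 1.0, -0.0]
wrist_force: [-0.9, 1.4, 5.3]
width: 0.0425
```

Request:
carry_out(
  series=[
    {"xyz":[0,0,0.02],"turn":0},
    {"xyz":[0,0,0.04],"turn":0},
    {"xyz":[-0.02,-0.02,0.02],"turn":0},
    {"xyz":[-0.03,-0.03,0],"turn":0},
    {"xyz":[-0.03,-0.03,0],"turn":0},
    {"xyz":[-0.03,-0.03,0],"turn":0},
    {"xyz":[-0.02,-0.02,0],"turn":0},
    {"xyz":[-0.0155,-0.0115,0],"turn":0},
  ],
)

```text
clock: 11.55
eef_pos: [0.4588, -0.2256, 0.1256]
ee_rot: [0.0, 0.019, 1.0, -0.0]
wrist_force: [-0.5, 0.4, 0.4]
width: 0.0421
```

Request:
carry_out(
  series=[
    {"xyz":[0,0,-0.02],"turn":0},
    {"xyz":[0,0,0],"turn":0},
  ],
)

```text
clock: 11.8
eef_pos: [0.4586, -0.2239, 0.1044]
ee_rot: [-0.001, 0.019, 1.0, 0.001]
wrist_force: [0.2, -0.2, 0.1]
width: 0.0418
```

```bash
python3 - <<'E'
from h import *
t=grab('scene')
P=cloud(t); 
cv2.imwrite('pics/p5.png',cv2.resize(t['frame'][110:220,120:270,::-1],(750,550),interpolation=cv2.INTER_CUBIC))
E
```

```text
(no output)
```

View pics/p5.png

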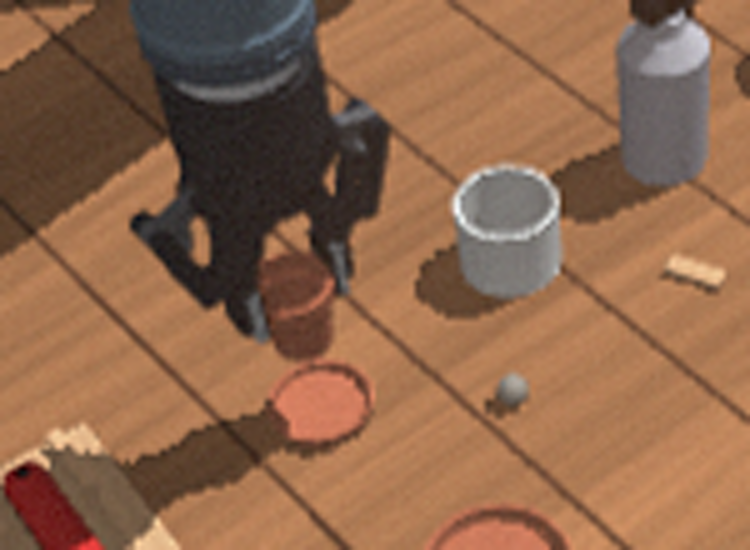

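The small pot hangs upright over its saucer (pot (297,300), saucer (323,402)). Lowering.

Request:
carry_out(
  series=[
    {"xyz":[0.0005,0,-0.025],"turn":0},
    {"xyz":[0,0,-0.015],"turn":0},
    {"xyz":[0,0,-0.009],"turn":0},
    {"xyz":[0,0,-0.004],"turn":0},
    {"xyz":[0,0,0],"turn":0},
    {"xyz":[0,0,0],"turn":0},
  ],
)

```text
clock: 12.6
eef_pos: [0.4604, -0.2249, 0.0528]
ee_rot: [0.0, 0.019, 1.0, -0.0]
wrist_force: [-0.2, -0.6, -0.3]
width: 0.0423
```

Request:
carry_out(
  series=[
    {"xyz":[0,0,0],"turn":0},
    {"xyz":[0,0,0],"turn":0},
    {"xyz":[0,0,0],"turn":0},
    {"xyz":[0,0,0],"turn":0},
    {"xyz":[0,0,0.02],"turn":0},
    {"xyz":[0,0,0.045],"turn":0},
    {"xyz":[0,0,0.055],"turn":0},
    {"xyz":[0,0,0.055],"turn":0},
  ],
  grip=-0.7,
)

```text
clock: 13.6
eef_pos: [0.4598, -0.2244, 0.2289]
ee_rot: [-0.0, 0.019, 1.0, 0.0]
wrist_force: [-0.4, -0.7, -0.1]
width: 0.0726
```

Request:
carry_out(
  series=[
    {"xyz":[-0.002,0.053,0],"turn":0},
    {"xyz":[-0.002,0.053,0],"turn":0},
    {"xyz":[-0.002,0.053,0],"turn":0},
    {"xyz":[-0.002,0.053,0],"turn":0},
    {"xyz":[-0.002,0.053,0],"turn":0},
    {"xyz":[-0.002,0.053,0],"turn":0},
    {"xyz":[-0.002,0.053,0],"turn":0},
    {"xyz":[-0.0025,0.053,0],"turn":0},
  ],
  grip=-1,
)

```text
clock: 14.6
eef_pos: [0.4433, 0.2011, 0.2274]
ee_rot: [0.0, 0.019, 1.0, 0.0]
wrist_force: [1.1, 0.2, 0.3]
width: 0.0851
```

Request:
carry_out(
  series=[
    {"xyz":[0,0,-0.04],"turn":0},
    {"xyz":[0,0,-0.05],"turn":0},
    {"xyz":[0,0,-0.03],"turn":0},
    {"xyz":[0,0,0],"turn":0},
  ],
)

```text
clock: 15.1
eef_pos: [0.4416, 0.199, 0.1053]
ee_rot: [-0.003, 0.019, 1.0, -0.001]
wrist_force: [0.0, 1.1, 0.5]
width: 0.0853
```

Request:
carry_out(
  series=[
    {"xyz":[0.001,0,-0.025],"turn":0},
    {"xyz":[0,0.0005,-0.015],"turn":0},
    {"xyz":[0,0,-0.005],"turn":0},
    {"xyz":[0,0,0],"turn":0},
  ],
)

```text
clock: 15.6
eef_pos: [0.4449, 0.1999, 0.0627]
ee_rot: [0.0, 0.019, 1.0, 0.0]
wrist_force: [1.2, -0.1, -0.7]
width: 0.0855
```

Request:
carry_out(
  series=[
    {"xyz":[0,0,0],"turn":0},
    {"xyz":[0,0,0],"turn":0},
    {"xyz":[0,0,0],"turn":0},
    {"xyz":[0,0,0],"turn":0},
    {"xyz":[0,0,0],"turn":0},
  ],
  grip=1,
)

```text
clock: 16.23
eef_pos: [0.4456, 0.2001, 0.0639]
ee_rot: [0.001, 0.019, 1.0, 0.0]
wrist_force: [-1.5, 0.4, 9.1]
width: 0.059
```

Request:
carry_out(
  series=[
    {"xyz":[0,0,0.02],"turn":0},
    {"xyz":[0,0,0.04],"turn":0},
    {"xyz":[0,0,0.05],"turn":0},
    {"xyz":[0,0,0.05],"turn":0},
    {"xyz":[0,0,0.02],"turn":0},
    {"xyz":[0.02,-0.03,0],"turn":0},
    {"xyz":[0.02,-0.05,0],"turn":0},
    {"xyz":[0.02,-0.05,0],"turn":0},
  ],
)

```text
clock: 17.23
eef_pos: [0.5048, 0.0688, 0.2427]
ee_rot: [0.0, 0.018, 1.0, 0.0]
wrist_force: [0.9, 0.8, -1.9]
width: 0.0592
```

Request:
carry_out(
  series=[
    {"xyz":[0.02,-0.05,0],"turn":0},
    {"xyz":[0.02,-0.05,0],"turn":0},
    {"xyz":[0.02,-0.05,0],"turn":0},
    {"xyz":[0.02,-0.05,0],"turn":0},
    {"xyz":[0.02,-0.05,0],"turn":0},
    {"xyz":[0.011,-0.0435,-0.02],"turn":0},
    {"xyz":[0,0,-0.04],"turn":0},
    {"xyz":[0,0,-0.03],"turn":0},
  ],
)

```text
clock: 18.23
eef_pos: [0.6147, -0.2242, 0.1503]
ee_rot: [-0.001, 0.02, 1.0, 0.001]
wrist_force: [0.9, 0.4, -1.6]
width: 0.0594
```

Request:
carry_out(
  series=[
    {"xyz":[0,0,0],"turn":0},
  ],
)

```text
clock: 18.35
eef_pos: [0.6136, -0.2228, 0.1492]
ee_rot: [-0.003, 0.019, 1.0, 0.002]
wrist_force: [-0.3, 0.1, -1.0]
width: 0.0588
```

```bash
python3 - <<'E'
from h import *
t=grab('scene')
cv2.imwrite('pics/p6.png',cv2.resize(t['frame'][110:260,120:300,::-1],(720,600),interpolation=cv2.INTER_CUBIC))
E
```

```text
(no output)
```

View pics/p6.png

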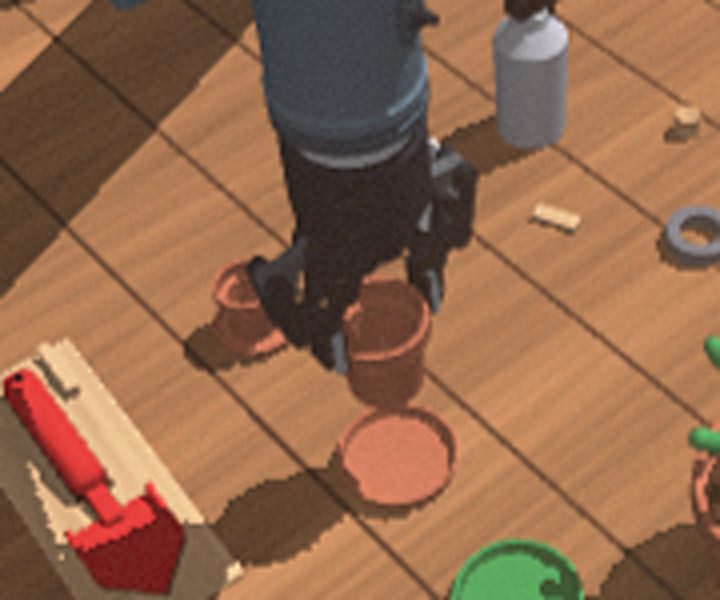

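The large pot is upright over its saucer, and the small pot stands in its own. Lowering the large pot.

Request:
carry_out(
  series=[
    {"xyz":[0,0,-0.035],"turn":0},
    {"xyz":[0,0,-0.025],"turn":0},
    {"xyz":[0,0,-0.013],"turn":0},
    {"xyz":[0,0,-0.006],"turn":0},
    {"xyz":[0,0,-0.003],"turn":0},
    {"xyz":[0,0,0],"turn":0},
    {"xyz":[0,0,0],"turn":0},
  ],
)

```text
clock: 19.27
eef_pos: [0.616, -0.2239, 0.0711]
ee_rot: [0.001, 0.019, 1.0, -0.0]
wrist_force: [0.2, -0.2, -1.2]
width: 0.0585
```

Request:
carry_out(
  series=[
    {"xyz":[0,0,0],"turn":0},
    {"xyz":[0,0,0],"turn":0},
    {"xyz":[0,0,0],"turn":0},
    {"xyz":[0,0,0],"turn":0},
    {"xyz":[0,0,0.02],"turn":0},
    {"xyz":[0,0,0.045],"turn":0},
    {"xyz":[0,0,0.055],"turn":0},
    {"xyz":[0,0,0.03],"turn":0},
  ],
  grip=-1,
)

```text
clock: 20.27
eef_pos: [0.6165, -0.2241, 0.2239]
ee_rot: [0.002, 0.019, 1.0, -0.001]
wrist_force: [0.1, -0.2, -0.1]
width: 0.0853
```

Request:
carry_out(
  series=[
    {"xyz":[-0.003,0.053,0],"turn":0},
    {"xyz":[-0.003,0.053,0],"turn":0},
    {"xyz":[-0.003,0.053,0],"turn":0},
    {"xyz":[-0.003,0.053,0],"turn":0},
    {"xyz":[-0.003,0.053,-0.02],"turn":0},
    {"xyz":[-0.003,0.054,-0.03],"turn":0},
    {"xyz":[-0.003,0.054,-0.03],"turn":0},
    {"xyz":[-0.002,0.054,-0.03],"turn":0},
  ],
)

```text
clock: 21.28
eef_pos: [0.5924, 0.2051, 0.1097]
ee_rot: [0.0, 0.019, 1.0, 0.0]
wrist_force: [1.7, -0.2, 0.6]
width: 0.0855
```

Request:
carry_out(
  series=[
    {"xyz":[0,0,0],"turn":0},
    {"xyz":[0,0,0],"turn":0},
  ],
)

```text
clock: 21.52
eef_pos: [0.5928, 0.2033, 0.1104]
ee_rot: [0.0, 0.018, 1.0, -0.0]
wrist_force: [0.7, -0.6, -0.4]
width: 0.0854
```

```bash
cat >> h.py <<'E'
def wcloud(d):
    h,w=d['depth'].shape; f=h/2/np.tan(np.radians(d['vfov'])/2)
    u,v=np.meshgrid(np.arange(w),np.arange(h)); z=d['depth']
    x,y=u-d['cx'],v-d['cy']; r=np.hypot(x,y)+1e-9; th=r/f
    p=np.stack([np.tan(th)*x/r*z,np.tan(th)*y/r*z,z],-1)
    P=p@rot(d['attitude']).T+np.array(d['origin']); P[z==0]=np.nan
    return P
def circ(P,c,rad,zlo,zhi):
    Q=P.reshape(-1,3); S=Q[(np.hypot(*(Q[:,:2]-c).T)<rad)&(Q[:,2]>zlo)&(Q[:,2]<zhi)].astype(np.float32)
    if len(S)<5: return None,len(S)
    c,r=cv2.minEnclosingCircle(S[:,:2].copy()); return np.round([*c,r,np.median(S[:,2])],4),len(S)
E
python3 - <<'E'
from h import *
w=grab('wrist'); P=wcloud(w); print(sense()['eef_pos'])
print(circ(P,[.5935,.203],.04,.015,.028)); print('thin',circ(P,[.614,.06],.04,.009,.022)); print('potL',circ(P,[.614,-.223],.05,.05,.08))
t=grab('top'); Q=cloud(t); print('thick top',circ(Q,[.5935,.203],.04,.015,.03),'tube',circ(Q,[.4437,-.072],.045,.044,.06),'potL',circ(Q,[.6144,-.223],.05,.06,.08),'potS',circ(Q,[.4595,-.2237],.04,.045,.06))
cv2.imwrite('pics/p7.png',w['frame'][:,:,::-1])
E
```

```text
[0.59332613 0.20259772 0.11106917]
(array([0.5945, 0.2065, 0.0252, 0.0198]), 2894)
thin (array([0.615 , 0.0635, 0.0257, 0.0135]), 1335)
potL (None, 0)
thick top (array([0.5903, 0.2036, 0.0244, 0.0186]), 96) tube (array([ 0.4432, -0.0714,  0.0304,  0.0475]), 72) potL (array([ 0.614 , -0.2217,  0.0311,  0.0647]), 105) potS (array([ 0.46  , -0.2234,  0.0227,  0.0493]), 60)
```

View pics/p7.png

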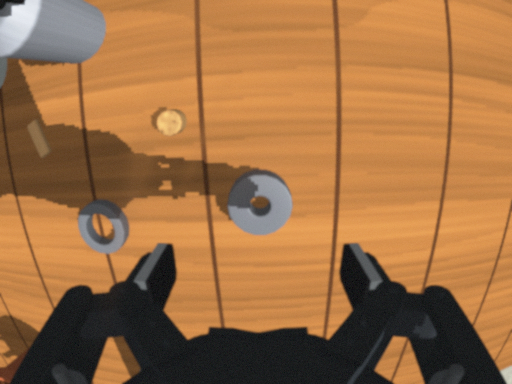

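The thick ring (260,202) is centred between the fingertips (165 and 358). Both pots stand centred in their saucers. Grasping the ring near its top.

Request:
carry_out(
  series=[
    {"xyz":[0,0.0005,-0.035],"turn":0},
    {"xyz":[0,0,-0.025],"turn":0},
    {"xyz":[0,0,-0.015],"turn":0},
    {"xyz":[0,0,-0.007],"turn":0},
    {"xyz":[0,0,0],"turn":0},
    {"xyz":[0,0,0],"turn":0},
  ],
)

```text
clock: 22.38
eef_pos: [0.5934, 0.2039, 0.0293]
ee_rot: [0.001, 0.019, 1.0, 0.0]
wrist_force: [0.4, -0.0, -0.1]
width: 0.0851
```

Request:
carry_out(
  series=[
    {"xyz":[0,0,0],"turn":0},
    {"xyz":[0,0,0],"turn":0},
    {"xyz":[0,0,0],"turn":0},
    {"xyz":[0,0,0],"turn":0},
    {"xyz":[0,0,0],"turn":0},
    {"xyz":[0,0,0],"turn":0},
  ],
  grip=1,
)

```text
clock: 23.12
eef_pos: [0.5932, 0.204, 0.0294]
ee_rot: [0.001, 0.019, 1.0, 0.0]
wrist_force: [-1.1, -0.3, 5.5]
width: 0.0471
```

Request:
carry_out(
  series=[
    {"xyz":[0,0,0.02],"turn":0},
    {"xyz":[0,0,0.04],"turn":0},
    {"xyz":[0,0,0.05],"turn":0},
    {"xyz":[0,0,0.05],"turn":0},
    {"xyz":[0,-0.02,0.03],"turn":0},
    {"xyz":[-0.02,-0.04,0.01],"turn":0},
    {"xyz":[-0.03,-0.045,0],"turn":0},
    {"xyz":[-0.03,-0.045,0],"turn":0},
  ],
)

```text
clock: 24.12
eef_pos: [0.5116, 0.0528, 0.2285]
ee_rot: [0.0, 0.019, 1.0, -0.0]
wrist_force: [0.5, -0.6, 0.1]
width: 0.0465
```

Request:
carry_out(
  series=[
    {"xyz":[-0.03,-0.045,0],"turn":0},
    {"xyz":[-0.03,-0.045,0],"turn":0},
    {"xyz":[-0.01,-0.035,-0.01],"turn":0},
    {"xyz":[0,0,-0.04],"turn":0},
    {"xyz":[0,0,-0.03],"turn":0},
    {"xyz":[0,0,-0.02],"turn":0},
    {"xyz":[0,0,0],"turn":0},
    {"xyz":[0,0,0],"turn":0},
  ],
)

```text
clock: 25.12
eef_pos: [0.4431, -0.0713, 0.1291]
ee_rot: [0.001, 0.019, 1.0, -0.0]
wrist_force: [1.0, -0.5, -1.4]
width: 0.0472
```

```bash
python3 - <<'E'
from h import *
w=grab('wrist'); s=grab('scene'); print(sense()['eef_pos'])
a=cv2.resize(w['frame'][110:310,120:400,::-1],(400,286),interpolation=cv2.INTER_CUBIC)
b=cv2.resize(s['frame'][90:190,160:300,::-1],(400,286),interpolation=cv2.INTER_CUBIC)
cv2.imwrite('pics/p8.png',cv2.resize(np.hstack([a,b]),(800,286)))
P=wcloud(w); tc=sense()['eef_pos']
print('tube wrist',circ(P,[.4437,-.070],.045,.044,.056))
Q=P.reshape(-1,3)
Q2=cloud(s).reshape(-1,3)
S=Q2[(np.hypot(*(Q2[:,:2]-tc[:2]).T)<.03)&(Q2[:,2]>.06)&(Q2[:,2]<tc[2])]; print('scene ring pts',len(S),np.percentile(S,[2,50,98],axis=0).round(4))
E
```

```text
[ 0.44335855 -0.07138188  0.12938043]
tube wrist (array([ 0.4437, -0.0696,  0.0304,  0.0487]), 652)
scene ring pts 248 [[ 0.4251 -0.0978  0.1004]
 [ 0.4537 -0.0714  0.118 ]
 [ 0.4685 -0.0469  0.1275]]
```

View pics/p8.png

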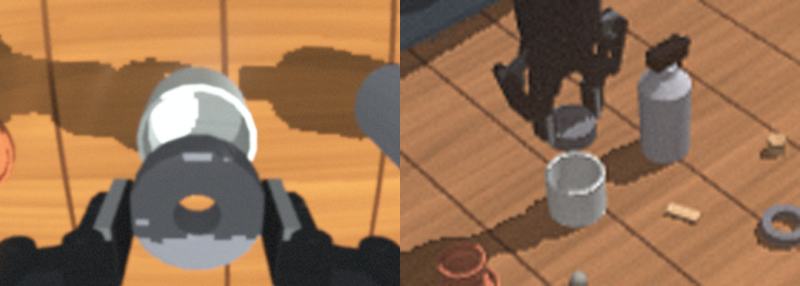

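```bash
python3 - <<'E'
from h import *
for n,P in (('wrist',wcloud(dict(np.load('wrist.npz')))),('scene',cloud(dict(np.load('scene.npz'))))):
    Q=P.reshape(-1,3)
    S=Q[(np.hypot(*(Q[:,:2]-[.4434,-.0705]).T)<.032)&(Q[:,2]>.115)&(Q[:,2]<.125)]
    for y in(-.086,-.078,-.07,-.062,-.054):
        s=S[abs(S[:,1]-y)<.003]
        if len(s): print(n,y,s[:,0].min().round(4),s[:,0].max().round(4),len(s))
    print(n,'tube',circ(P,[.4437,-.071],.045,.044,.056))
P=wcloud(dict(np.load('wrist.npz')))
E
```

```text
wrist -0.086 0.4244 0.4645 727
wrist -0.078 0.4209 0.4683 917
wrist -0.07 0.4198 0.4697 757
wrist -0.062 0.4203 0.4698 899
wrist -0.054 0.4236 0.4661 795
wrist tube (array([ 0.4437, -0.0696,  0.0304,  0.0487]), 652)
scene -0.086 0.4357 0.4651 18
scene -0.078 0.4238 0.4679 19
scene -0.07 0.4255 0.4686 21
scene -0.062 0.4217 0.4671 25
scene -0.054 0.4287 0.4611 16
scene tube (array([ 0.4433, -0.073 ,  0.0314,  0.047 ]), 76)
```

Request:
carry_out(
  series=[
    {"xyz":[-0.0005,-0.0007,-0.025],"turn":0},
    {"xyz":[0,0,-0.015],"turn":0},
    {"xyz":[0,0,-0.007],"turn":0},
    {"xyz":[0,0,-0.003],"turn":0},
    {"xyz":[0,0,-0.003],"turn":0},
    {"xyz":[0,0,0],"turn":0},
    {"xyz":[0,0,0],"turn":0},
  ],
)

```text
clock: 26.1
eef_pos: [0.4423, -0.0719, 0.0756]
ee_rot: [0.0, 0.019, 1.0, -0.0]
wrist_force: [0.5, 0.4, -0.7]
width: 0.0466
```

```bash
python3 - <<'E'
from h import *
s=grab('scene'); print(sense()['eef_pos'],sense()['wrist_force'])
cv2.imwrite('pics/p9.png',cv2.resize(s['frame'][100:175,190:270,::-1],(640,600),interpolation=cv2.INTER_CUBIC))
E
```

```text
[ 0.4422746  -0.07192481  0.07557199] [ 0.11835208  0.50532934 -0.70557579]
```

View pics/p9.png

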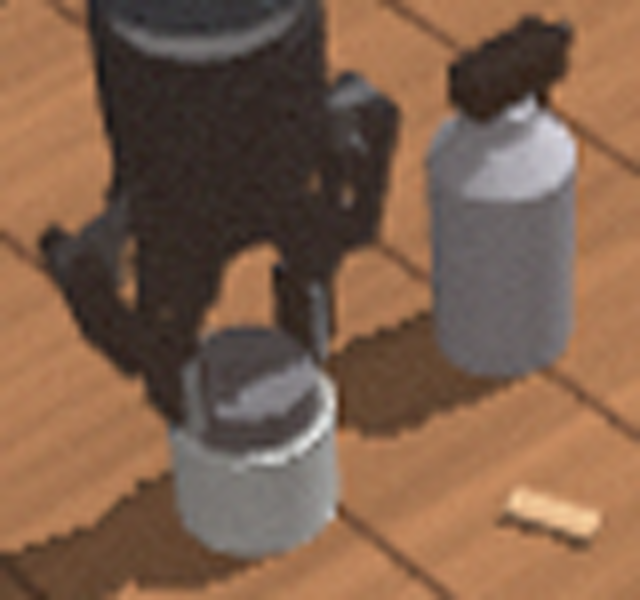

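The ring's foot is inside the rim with no contact force. A bit deeper, then release.

Request:
carry_out(
  series=[
    {"xyz":[0.0004,0,-0.001],"turn":0},
    {"xyz":[0,0,-0.0015],"turn":0},
    {"xyz":[0,0,-0.0015],"turn":0},
    {"xyz":[0,0,0],"turn":0},
  ],
)

```text
clock: 26.65
eef_pos: [0.4424, -0.0718, 0.0711]
ee_rot: [-0.0, 0.019, 1.0, 0.0]
wrist_force: [0.5, 0.4, -0.3]
width: 0.0469
```

Request:
carry_out(
  series=[
    {"xyz":[0,0,0],"turn":0},
    {"xyz":[0,0,0],"turn":0},
    {"xyz":[0,0,0],"turn":0},
    {"xyz":[0,0,0],"turn":0},
    {"xyz":[0,0,0],"turn":0},
  ],
  grip=-0.6,
)

```text
clock: 27.28
eef_pos: [0.4425, -0.0718, 0.0713]
ee_rot: [0.0, 0.019, 1.0, -0.0]
wrist_force: [-0.4, -0.5, -0.5]
width: 0.068
```

Request:
carry_out(
  series=[
    {"xyz":[0,0,0.02],"turn":0},
    {"xyz":[0,0,0.05],"turn":0},
    {"xyz":[0,0,0.05],"turn":0},
    {"xyz":[0,0,0.03],"turn":0},
    {"xyz":[0,0,0],"turn":0},
  ],
  grip=-1,
)

```text
clock: 27.9
eef_pos: [0.4439, -0.0724, 0.2238]
ee_rot: [0.003, 0.019, 1.0, -0.001]
wrist_force: [0.9, -0.2, -0.8]
width: 0.0859
```

```bash
python3 - <<'E'
from h import *
w=grab('wrist'); P=wcloud(w); print(sense()['eef_pos'])
Q=P.reshape(-1,3); S=Q[(np.hypot(*(Q[:,:2]-[.4437,-.0696]).T)<.024)]
print('inside tube z',np.nanpercentile(S[:,2],[5,25,50,75,95]).round(4)); S=S[(S[:,2]>.015)&(S[:,2]<.035)]
A=np.c_[S[:,:2]-S[:,:2].mean(0),np.ones(len(S))]; print(np.linalg.lstsq(A,S[:,2],rcond=None)[0],len(S))
t=grab('top');print('thin',circ(cloud(t),[.614,.06],.04,.009,.022))
E
```

```text
[ 0.44285248 -0.07198617  0.22199318]
inside tube z [0.0234 0.2788 0.2861 0.2944 0.3021]
[-0.01491148 -0.00056807  0.02385453] 1272
thin (array([0.6136, 0.0606, 0.0249, 0.0129]), 138)
```

The thick ring lies flat in the tube (top at 0.024, tilt 0.015). Now the thin ring.

Request:
carry_out(
  series=[
    {"xyz":[0.03,0.02,0],"turn":0},
    {"xyz":[0.035,0.025,0],"turn":0},
    {"xyz":[0.035,0.03,0],"turn":0},
    {"xyz":[0.035,0.03,-0.01],"turn":0},
    {"xyz":[0.036,0.0273,-0.03],"turn":0},
    {"xyz":[0,0,-0.04],"turn":0},
    {"xyz":[0,0,-0.03],"turn":0},
    {"xyz":[0,0,0],"turn":0},
  ],
)

```text
clock: 29.0
eef_pos: [0.6102, 0.0608, 0.1065]
ee_rot: [-0.005, 0.019, 1.0, 0.0]
wrist_force: [-0.4, 0.7, 0.3]
width: 0.0855
```

Request:
carry_out(
  series=[
    {"xyz":[0,0,0],"turn":0},
  ],
)

```text
clock: 29.12
eef_pos: [0.6136, 0.0603, 0.1114]
ee_rot: [-0.0, 0.019, 1.0, 0.0]
wrist_force: [0.5, 0.5, -0.3]
width: 0.0855
```

Request:
carry_out(
  series=[
    {"xyz":[0,0,-0.035],"turn":0},
    {"xyz":[0,0,-0.025],"turn":0},
    {"xyz":[0,0,-0.016],"turn":0},
    {"xyz":[0,0,-0.009],"turn":0},
    {"xyz":[0,0,0],"turn":0},
    {"xyz":[0,0,0],"turn":0},
  ],
)

```text
clock: 29.88
eef_pos: [0.6143, 0.0604, 0.0273]
ee_rot: [0.001, 0.019, 1.0, -0.0]
wrist_force: [1.4, -0.2, 0.2]
width: 0.0853
```

Request:
carry_out(
  series=[
    {"xyz":[0,0,0],"turn":0},
    {"xyz":[0,0,0],"turn":0},
    {"xyz":[0,0,0],"turn":0},
    {"xyz":[0,0,0],"turn":0},
    {"xyz":[0,0,0],"turn":0},
    {"xyz":[0,0,0],"turn":0},
  ],
  grip=1,
)

```text
clock: 30.62
eef_pos: [0.6139, 0.0604, 0.0276]
ee_rot: [0.001, 0.019, 1.0, -0.0]
wrist_force: [-1.8, 0.2, 6.6]
width: 0.0466
```

Request:
carry_out(
  series=[
    {"xyz":[0,0,0.02],"turn":0},
    {"xyz":[0,0,0.04],"turn":0},
    {"xyz":[0,0,0.05],"turn":0},
    {"xyz":[-0.01,-0.01,0.03],"turn":0},
    {"xyz":[-0.03,-0.025,0],"turn":0},
    {"xyz":[-0.03,-0.025,0],"turn":0},
    {"xyz":[-0.03,-0.025,0],"turn":0},
    {"xyz":[-0.03,-0.025,0],"turn":0},
  ],
)

```text
clock: 31.62
eef_pos: [0.4825, -0.0502, 0.1665]
ee_rot: [0.0, 0.019, 1.0, -0.0]
wrist_force: [0.1, -0.2, 0.3]
width: 0.0464
```

Request:
carry_out(
  series=[
    {"xyz":[-0.03,-0.015,0],"turn":0},
    {"xyz":[-0.0107,-0.0071,0],"turn":0},
    {"xyz":[0,0,-0.02],"turn":0},
    {"xyz":[0,0,-0.02],"turn":0},
    {"xyz":[0,0,0],"turn":0},
    {"xyz":[0,0,0],"turn":0},
  ],
)

```text
clock: 32.38
eef_pos: [0.4435, -0.0717, 0.1269]
ee_rot: [0.0, 0.019, 1.0, -0.0]
wrist_force: [-0.7, -0.6, -0.7]
width: 0.0464
```

```bash
python3 - <<'E'
from h import *
w=grab('wrist'); tc=sense()['eef_pos']; print(tc)
P=wcloud(w); Q=P.reshape(-1,3); zt=tc[2]-.012
S=Q[(np.hypot(*(Q[:,:2]-tc[:2]-[0,.002]).T)<.032)&(abs(Q[:,2]-zt)<.006)]
for y in(-.016,-.008,0,.008,.016):
    s=S[abs(S[:,1]-tc[1]-.002-y)<.003]
    if len(s): print(y,s[:,0].min().round(4),s[:,0].max().round(4),np.median(s[:,2]).round(4),len(s))
print('tube',circ(P,[.4437,-.070],.045,.044,.056))
cv2.imwrite('pics/p10.png',w['frame'][110:310,120:400,::-1])
E
```

```text
[ 0.44366088 -0.07176487  0.12707824]
-0.016 0.4239 0.4659 0.113 698
-0.008 0.4208 0.4686 0.113 487
0 0.4197 0.4694 0.1129 437
0.008 0.4202 0.4685 0.113 476
0.016 0.4238 0.4647 0.1131 695
tube (array([ 0.4444, -0.0699,  0.0309,  0.0486]), 966)
```

View pics/p10.png

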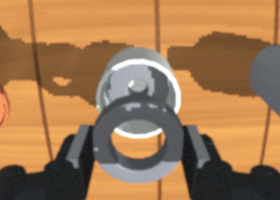

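The thin ring is level and lined up with the tube, with the thick ring visible at the bottom. Lowering.

Request:
carry_out(
  series=[
    {"xyz":[-0.0005,0,-0.025],"turn":0},
    {"xyz":[0,0,-0.015],"turn":0},
    {"xyz":[0,0,-0.007],"turn":0},
    {"xyz":[0,0,-0.003],"turn":0},
    {"xyz":[0,0,-0.003],"turn":0},
    {"xyz":[0,0,-0.0025],"turn":0},
    {"xyz":[0,0,0],"turn":0},
    {"xyz":[0,0,0],"turn":0},
  ],
)

```text
clock: 33.42
eef_pos: [0.4424, -0.0717, 0.071]
ee_rot: [0.0, 0.019, 1.0, -0.0]
wrist_force: [0.7, -0.7, 0.0]
width: 0.0462
```

No contact force, and the underside is about 5 mm inside the rim. Releasing.

Request:
carry_out(
  series=[
    {"xyz":[0,0,0],"turn":0},
    {"xyz":[0,0,0],"turn":0},
    {"xyz":[0,0,0],"turn":0},
    {"xyz":[0,0,0],"turn":0},
    {"xyz":[0,0,0],"turn":0},
  ],
  grip=-0.6,
)

```text
clock: 34.05
eef_pos: [0.4423, -0.0716, 0.0708]
ee_rot: [0.0, 0.019, 1.0, -0.0]
wrist_force: [0.4, 0.3, -0.6]
width: 0.0681
```

Request:
carry_out(
  series=[
    {"xyz":[0,0,0.02],"turn":0},
    {"xyz":[0,0,0.05],"turn":0},
    {"xyz":[0,0,0.05],"turn":0},
    {"xyz":[0,0,0.04],"turn":0},
    {"xyz":[0,0,0],"turn":0},
    {"xyz":[0,0,0],"turn":0},
  ],
  grip=-1,
)

```text
clock: 34.8
eef_pos: [0.4418, -0.0714, 0.2301]
ee_rot: [-0.0, 0.019, 1.0, 0.0]
wrist_force: [-0.0, -0.0, 0.1]
width: 0.0853
```

```bash
python3 - <<'E'
from h import *
w=grab('wrist'); P=wcloud(w); print(sense()['eef_pos'])
Q=P.reshape(-1,3); S=Q[(np.hypot(*(Q[:,:2]-[.4437,-.0696]).T)<.025)]
S=S[(S[:,2]>.028)&(S[:,2]<.048)]; print(np.percentile(S[:,2],[5,50,95]),S[:,:2].mean(0))
A=np.c_[S[:,:2]-S[:,:2].mean(0),np.ones(len(S))]; print(np.linalg.lstsq(A,S[:,2],rcond=None)[0],len(S))
E
```

```text
[ 0.44147136 -0.07128833  0.22957597]
[0.0341592  0.03766461 0.03895672] [ 0.44302726 -0.06974488]
[-0.02226521 -0.00104909  0.03736077] 1060
```

Request:
carry_out(
  series=[
    {"xyz":[0,0.05,0.01],"turn":0},
    {"xyz":[0,0.05,0.01],"turn":0},
    {"xyz":[0,0.06,0],"turn":0},
    {"xyz":[0,0.06,0],"turn":0},
    {"xyz":[0,0.06,0],"turn":0},
    {"xyz":[0,0.06,0],"turn":0},
    {"xyz":[0,0.05,0],"turn":0},
    {"xyz":[0,0,0],"turn":0},
  ],
)

```text
clock: 35.85
eef_pos: [0.4409, 0.3211, 0.2485]
ee_rot: [-0.002, 0.017, 1.0, -0.0]
wrist_force: [-0.4, -1.0, 0.5]
width: 0.0854
```

```bash
python3 - <<'E'
from h import *
t=grab('top'); P=cloud(t); Q=P.reshape(-1,3)
print('potL',circ(P,[.6144,-.223],.05,.06,.08),'sauL',circ(P,[.6144,-.223],.05,.009,.019),'potS',circ(P,[.4595,-.2237],.04,.045,.06),'tube',circ(P,[.4437,-.072],.045,.044,.06),'ring',circ(P,[.4437,-.072],.0262,.03,.044),'mister',circ(P,[.441,.06],.06,.125,.15))
a=t['frame'][150:270,190:390,::-1]
cv2.imwrite('pics/p11.png',cv2.resize(a,(800,480),interpolation=cv2.INTER_CUBIC))
f=t['frame'].astype(int); m=((f[...,0]>90)&(f[...,1]<f[...,0]*.2)); m[:,:335]=0;m[:,392:]=0
T=P[m]; T=T[np.isfinite(T[:,0])]; print(T.min(0),T.max(0),len(T))
for x in (.42,.44,.46,.48,.50): 
    s=T[abs(T[:,0]-x)<.01]; print(x,(s[:,1].min()+s[:,1].max())/2,np.median(s[:,2]))
E
```

```text
potL (array([ 0.614 , -0.2222,  0.0311,  0.0641]), 106) sauL (array([ 0.6145, -0.2221,  0.0395,  0.0116]), 138) potS (array([ 0.4597, -0.2238,  0.0228,  0.0485]), 61) tube (array([ 0.4431, -0.0715,  0.0303,  0.0475]), 72) ring (array([ 0.4426, -0.0719,  0.025 ,  0.036 ]), 170) mister (array([0.4402, 0.0616, 0.0248, 0.1341]), 147)
[ 0.40120362 -0.41456727  0.00068278] [ 0.5915453  -0.35518654  0.0328421 ] 716
0.42 -0.3738477492573343 0.0249966937624172
0.44 -0.3746562663343931 0.025711343327359693
0.46 -0.3768196642567224 0.026016101733754127
0.48 -0.3771946515453858 0.025366745768596766
0.5 -0.3794264281310782 0.025622894789359085
```

View pics/p11.png

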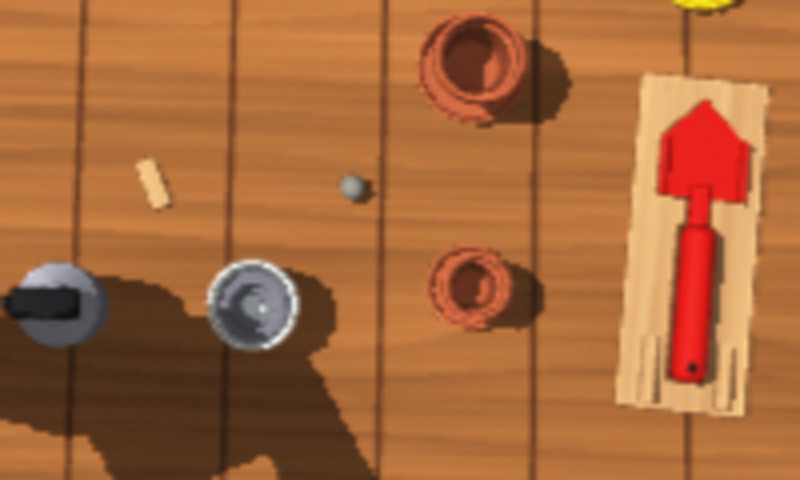

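The final view shows both pots inside their saucers, the trowel on its outline between the rails, the rings nested in the tube and the mister in place. Handing in.

```bash
python3 -c "
from station import close_job; print(close_job())"
```

```text
the job is handed in; nothing more can be done
None
```

The potting kit is put away and the job is handed in, with the robot's clock at about 36 s of the 136 s allowed. The hand-in reports no verdict, so these are my own last camera readings:

| Item | Last check |
|---|---|
| Large pot | Within about 1 mm of its saucer's centre; rim about 64 mm above the table, as expected with the pot on the saucer floor |
| Small pot | Within about 1 mm of the saucer centre measured before placing; rim at about 48.5 mm, as expected |
| Thick ring | Flat on the tube floor before the thin one went in; top at 24 mm |
| Thin ring | On top of the thick one, top at about 37 mm, within about 1 mm of the tube's centre |
| Trowel | About 2 mm from the outline, nearly parallel to it, handle between the rails |
| Misting bottle | Measured within 2 mm of its start position, upright |

- **Thin ring tilt:** the wrist camera showed a tilt of about 0.022 rad. It showed 0.015 rad for the thick ring lying flat, so part of that may be camera error. Both are well under the 0.08 limit.
- **Camera disagreement:** the wrist camera read about 2–3 mm off the other two cameras in y. I allowed for this when lining up the first (thick) ring over the tube, and compared the thin ring with the tube in the wrist view alone.
- **Forces:** wrist forces stayed below 10 N in every reading I took, and the open gripper ended clear of everything.

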